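# Load the plant-label dispenser and book the roll in

## Robot

A 7-joint arm with a two-finger parallel gripper is mounted at the origin on the work surface. World frame = base frame: x ahead of the robot, y to its left, z up, the work surface at z = 0. Lengths are in m, angles in rad, forces in N, time in s.
With the tool pointing down it reaches from about 0.4 to 0.85 m from the base axis. Payload 6.9 kg.
Tool frame: the origin (TCP) lies on the centre line of the jaws, within the pads' length; the fingertips stand 17 mm ahead of it and the grasp point (between the pads) lies 2 mm behind it (bot.tips_ahead is the distance from the TCP to the fingertips, in m); z points along the fingers, y is the line along which they close (so a half turn about z gives the same grasp; the last joint's range is limited). The gripper opens to 85 mm and grips with 20 to 120 N. Pads are 22 mm wide; open, the fingers measure 114 mm over their backs; the gripper's body (76 mm by 85 mm) begins 54 mm behind the grasp point. The pads swing forward as they close: fully open they stand 13 mm farther back than shut.
Start: joints at [1.29, 0.507, -0.238, 1.5, 0.126, 1.149, -0.155], TCP at [0.236, -0.579, 0.248] pointing down, gripper open.
Joint ranges: [-3.08, 3.08], [-0.24, 2.05], [-1.43, 1.35], [0, 2.5], [-1.52, 4.66], [0.17, 1.96], [-2.89, 2.89]. Speed limits (rad/s): [2.39, 2.39, 3.14, 3.14, 3.14, 3.14, 3.14].

## Interface

Orientations are given as [roll, pitch, yaw] about the fixed x, y, z axes, in that order (R = Rz(yaw) Ry(pitch) Rx(roll)).
In Python, from workcell import bot, imaging gives the robot as it stands.
- The arm moves only by the shell command python3 -m creep 'ROWS' [OPENING]. ROWS is JSON, one flat list of numbers, 6 for each row, row after row: the shift along the tool's x, y, z scaled (see below), then the turn, a rotation vector about the tool's x, y, z scaled (see below). A call has 1 to 10 rows; each row shifts and turns the commanded pose from where the row before left it, along the tool's axes as they then stand; what a row does not reach is not made up. The controller multiplies each number of a shift by 0.75 m and each number of a turn by 0.15 rad. A row lasts 1/8 s, in which the tool goes at most 62.5 mm and 10.7 degrees, less where a joint would pass 70% of its speed; a pose out of reach is approached as far as the arm can. A call with a number of a shift or a turn outside -1 to 1 is refused whole. A call with a gripper value outside its range is refused whole. OPENING is the opening, from -1 (shut) to 1 (fully open), set as the call begins (- or left out, the last holds). The fingers move at their own pace and stop on an object; the grip force is fixed at half the most. Time passes only in rows, so rows that do not move let the fingers close. It gives the time, the measured TCP pose, the force, the opening and the grip force at its end, in the units of the state.
- bot.get_obs(): the state, without advancing time (a new reading comes with each control period).
- imaging.camera(name): name is "side" or "top"; returns a dict with "pixels" (480x640x3 uint8, red, green, blue), "K" (3x3 intrinsics, pixels), "view" (4x4, takes a point from world to camera coordinates). Camera axes: x right, y down, z forward; pixel columns grow to the right and rows downward; lengths in m; the calibration is good to about 2 mm. A picture is of the moment at which its call begins. There is no depth.
- bot.job_done(): hands the job in; it is judged then, once.
The state is a dict: "clock": time; "joints": joint angles; "dq": joint speeds; "tau": joint torques, N m; "tool_pos": TCP position; "tool_rot": TCP orientation; "wrist_force": force on the tool from outside, world axes, zero at the start; "wrist_torque": the same for the moment, N m; "finger_gap": finger opening in m; "grasp_force": force on a finger pad.
Only numpy, scipy, OpenCV 4.12 (cv2) and the standard library are available. Lean on these libraries where they do the work, as an engineer would, in place of code of your own. Each camera call takes 0.05 s, during which the arm holds its last target. There are 200 camera calls.

## Task

Set the fresh roll of plant labels (the one whose grey core sticks out of the top) over the dispenser's upright spindle, core end up, lowering it fully home on its seat before you let go. Then pick up the hand scanner, hold it upright and still for a good second with its window about 60 mm above the middle of the bar code on the white card, and stand it back upright in its dock. Leave everything else on the table where it is.

Things in the scene. Friction and masses are not known exactly. Their poses are not given: they have to be found in the camera images.
- roll: The fresh label roll, upright, loose, about 0.3 kg: a white paper cylinder 66 mm across, 64 mm high on a grey plastic core (38 mm across, 98 mm high) whose upper 34 mm stick out bare above the paper: grip it there. A bore of 24.4 mm runs right through. Origin: centre of the underside; z along the bore, towards the bare core end.
- dispenser: The grey label dispenser, fixed. Origin: on the spindle axis at table height; z up. Base plate 170 x 120 x 14 mm (x -63 to +107 mm). Black seat disc, 60 mm across, top 20 mm above the table: the roll's underside must rest on it. Steel spindle 20 mm thick, tapered over its top 8 mm. On its +x side a 12 mm post (x 60, y 35, top 66 mm) and a peel plate (x 94, top 49 mm).
- spindle_tip (a point): Top end of the dispenser's spindle, on its axis, 132 mm above the table (112 mm above the seat).
- scanner: The hand scanner, loose, 0.2 kg, 150 mm high, standing on its head in the dock. Origin: centre of the underside (the reading window); z up along the handle. Grey head 50 (x) x 44 (y) x 44 (z) mm; above it a black handle 36 (x) x 30 (y) mm, from 44 to 150 mm above the origin: grip it there. It reads downwards, along -z, all the time (no trigger).
- focus (a point): The point the scanner reads best: on its axis, 60 mm below its window (it is carried by the scanner). At the start it lies below the table top.
- dock: The scanner's black dock, fixed: a shallow open tray 82 x 82 mm outside, 70 x 70 mm inside, rim 20 mm above the table, inner floor 6 mm above the table, with a 40 mm deep, 30 mm high block behind it on its +x side. Origin: under the middle of the tray, at table height; z up.
- code (a point): Middle of the printed bar code, on top of the fixed white card (84 x 120 mm, 10 mm thick, lying flat); the point is 10 mm above the table, z up; the row of bars runs along y.
- used_core: Bystander: an empty grey core without paper, 38 mm across, 98 mm high, standing loose. Origin: centre of underside. Leave alone.
- wide_roll: Bystander: a low, wide white roll without a core, 92 mm across, 48 mm high, loose. Origin: centre of underside. Leave alone.
- pot: Bystander: a small empty terracotta pot, 58 mm across, 55 mm high, loose. Origin: centre of underside. Leave alone.
- brush: Bystander: a brush 160 mm long lying on the table, under 40 mm high. Leave alone.
- scissors: Bystander: scissors about 160 mm long lying flat, about 10 mm high. Leave alone.
Not all that is in view belongs to the job. Leave any green look-alike of the scanner alone.

How it is judged:
On the way, in this order (a step that is already met when the one before it is completed fails the run):
1. the roll sits fully home on the spindle, core end up, let go (horizontal distance between roll and dispenser below 0.005 m and z of roll in the frame of dispenser between 0.015 and 0.024 m and angle between roll's own z axis and vertical below 0.06 rad and contact force between the fingers and roll below 0.1 N), for 0.2 s.
2. the scanner, held in the fingers, reads the code: upright, still, focus on the middle of the code, for a second (distance between focus and code below 0.02 m and angle between scanner's own z axis and vertical below 0.2 rad and linear speed of scanner below 0.03 m/s and angular speed of scanner below 0.3 rad/s and contact force between the fingers and scanner above 0.5 N), for 1 s.
At the end, for the whole second after the job is handed in: The roll rests on the dispenser's seat, core end up, around the spindle (axis within 5 mm, underside within 4 mm of the seat, tilt under 0.06 rad), and the scanner stands upright in its dock (within 18 mm of its middle, on its floor within 5 mm, tilt under 0.06 rad); both released and at rest (horizontal distance between roll and dispenser below 0.005 m and z of roll in the frame of dispenser between 0.015 and 0.024 m and angle between each of roll, scanner's own z axis and vertical below 0.06 rad and linear speed of each of roll, scanner below 0.02 m/s and angular speed of each of roll, scanner below 0.2 rad/s and horizontal distance between scanner and dock below 0.018 m and height (world z) of scanner below 0.011 m); the robot touches nothing.
It fails at once if the roll is dropped down the spindle instead of being lowered fully before letting go (horizontal distance between roll and dispenser below 0.008 m and z of roll in the frame of dispenser between 0.028 and 0.14 m and contact force between the fingers and roll below 0.05 N and linear speed of roll above 0.12 m/s).
It fails at once if a bystander (used-up core, wide roll, pot, brush or scissors) is shifted by more than 25 mm (distance of any of used_core, wide_roll, pot, brush, scissors from where it was at the start of the episode above 0.025 m).
It also fails if it takes over 72 s, if anything falls off the work surface, if the arm or the gripper's body presses on something with over 40 N, if the wrist force passes 120 N, or if a joint passes its speed limit or range.

## Working session

There is one attempt and no reset: what is moved stays moved. The work goes in short steps, Python scripts to look and compute and a shell command to move; the robot and the scene stay as the last step left them, time stands still between calls to the robot, and variables do not carry over. Pictures are saved under pics/ and viewed, at most 10 in all, crops included, and the job is handed in when it is done.

```bash
mkdir -p pics; python3 - <<'E'
from workcell import bot, imaging
import cv2
for n in("top","side"):
    c=imaging.camera(n); cv2.imwrite(f"pics/{n}0.png",c["pixels"][:,:,::-1]); print(n,c["K"].tolist(),c["view"].round(4).tolist())
o=bot.get_obs(); print({k:o[k] for k in("clock","tool_pos","tool_rot","finger_gap","joints")})
E
```

```text
top [[445.28871576798764, 0.0, 315.7742989830758], [0.0, 445.28871576798764, 243.5275562362235], [0.0, 0.0, 1.0]] [[0.0218, -0.9997, -0.0121, 0.0229], [-0.9896, -0.0199, -0.1425, 0.5175], [0.1422, 0.0151, -0.9897, 1.0915], [0.0, 0.0, 0.0, 1.0]]
side [[498.7534869964323, 0.0, 320.64358410990343], [0.0, 498.7534869964323, 237.9543141727013], [0.0, 0.0, 1.0]] [[-0.9168, -0.3993, 0.003, 0.4844], [-0.2884, 0.6571, -0.6965, 0.1794], [0.2761, -0.6394, -0.7176, 0.9949], [0.0, 0.0, 0.0, 1.0]]
{'clock': 0.1, 'tool_pos': array([ 0.23552277, -0.57845334,  0.24751549]), 'tool_rot': array([-3.13995682e+00,  7.18614947e-06,  3.86748239e-01]), 'finger_gap': 0.0856924105825611, 'joints': array([ 1.28953719,  0.50825041, -0.23754435,  1.50104337,  0.12567733,
        1.14892104, -0.15482576])}
```

View pics/top0.png

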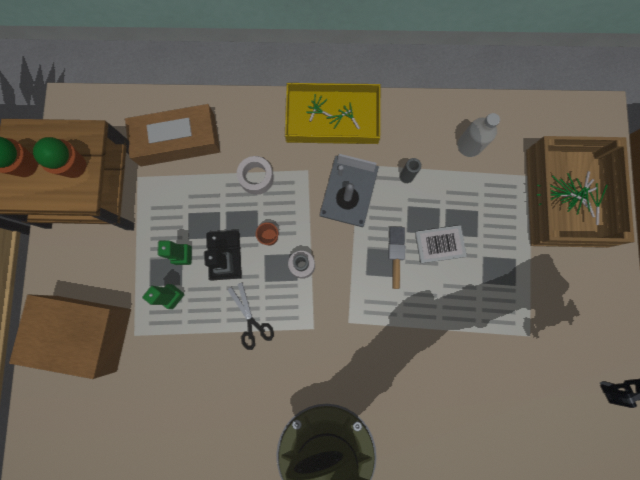

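View pics/side0.png

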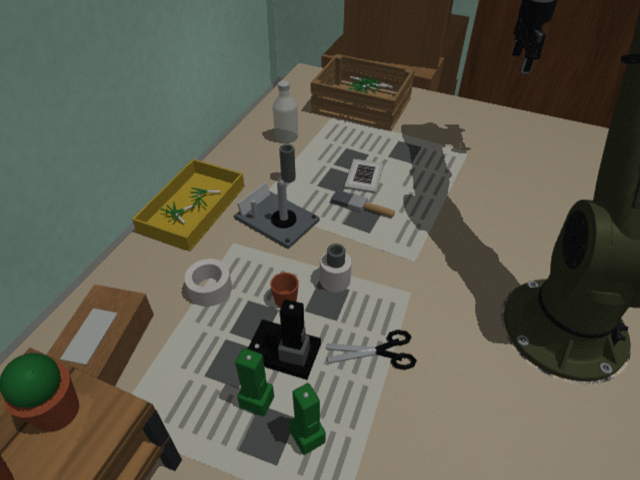

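Top picture: roll at about (302,262), a white ring with a grey core. Dispenser spindle is near (348,190), scanner and dock near (222,255), code near (441,244).
Roll candidates: (302,262) white with protruding grey core, (410,170) bare grey core, (255,175) wide roll without a core. Only (302,262) fits. The scanner is the black one in the dock at (218,255); the green ones at (175,252) and (163,296) are look-alikes.

```bash
python3 - <<'E'
import cv2
a=cv2.imread("pics/top0.png")[145:295,195:475]; a=cv2.resize(a,(784,420),interpolation=cv2.INTER_CUBIC)
a=cv2.convertScaleAbs(a,alpha=1.5,beta=15);cv2.imwrite("pics/topc.png",a)
b=cv2.imread("pics/side0.png")[140:380,220:420]; b=cv2.resize(b,(500,600),interpolation=cv2.INTER_CUBIC)
b=cv2.convertScaleAbs(b,alpha=1.5,beta=15);cv2.imwrite("pics/sidec.png",b)
E
```

```text
(no output)
```

View pics/topc.png

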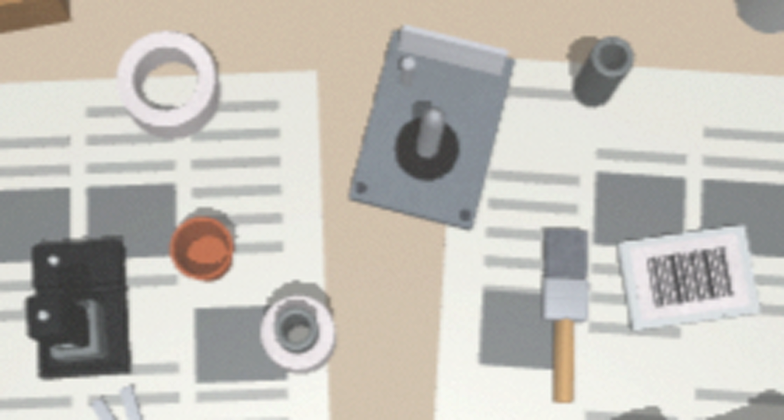

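View pics/sidec.png

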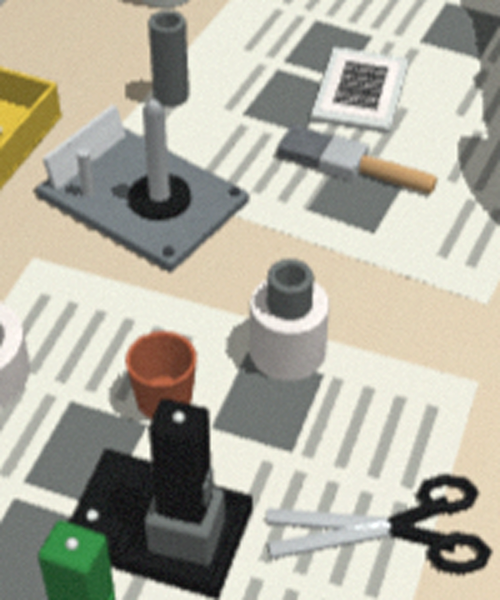

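Confirmed: in the crop the roll at (297,330) has its grey core standing proud of the white paper, and the black scanner stands in the dock at (80,310).

```bash
cat > h.py <<'E'
import numpy as np
from scipy.optimize import least_squares
from workcell import imaging,bot
T=dict(K=np.array([[445.289,0,315.774],[0,445.289,243.528],[0,0,1]]),V=np.array([[0.0218,-0.9997,-0.0121,0.0229],[-0.9896,-0.0199,-0.1425,0.5175],[0.1422,0.0151,-0.9897,1.0915]]))
S=dict(K=np.array([[498.753,0,320.644],[0,498.753,237.954],[0,0,1]]),V=np.array([[-0.9168,-0.3993,0.003,0.4844],[-0.2884,0.6571,-0.6965,0.1794],[0.2761,-0.6394,-0.7176,0.9949]]))
def proj(c,p):
    q=c["K"]@(c["V"]@np.append(p,1)); return q[:2]/q[2]
def plane(c,uv,z):
    return least_squares(lambda p:proj(c,[*p,z])-uv,[.5,0]).x
def tri(uvt,uvs):
    r=least_squares(lambda p:np.r_[proj(T,p)-uvt,proj(S,p)-uvs],[.5,0,.1]); return r.x,r.fun
tc=lambda u,v:(np.array([u,v])+.5)/2.8-.5+[195,145]
sc=lambda u,v:(np.array([u,v])+.5)/2.5-.5+[220,140]
E
python3 - <<'E'
from h import *
np.set_printoptions(precision=4,suppress=True)
for n,z,a,b in[("core top",.098,(297,325),(291,277)),("tip",.132,(433,116),(155,104)),("seat",.02,(427,149),(160,197)),("code",.01,(690.5,276),(361,87)),("scan top",.156,(43,315),(179,416))]:
    print(n,plane(T,tc(*a),z),plane(S,sc(*b),z),*tri(tc(*a),sc(*b)))
print("paper",plane(T,tc(297.5,333),.064))
for n,z,L in[("disp",.014,[(400,27),(513,60),(471,228),(350,198)]),("card",.01,[(619,241),(747,226),(758,315),(632,330)]),("dockside",.02,[(130,375),(40,378)]),("dockblk",.03,[(33,240),(125,237)])]:
    P=np.array([plane(T,tc(*p),z) for p in L]); print(n,P.tolist(),P.mean(0), np.linalg.norm(np.diff(P,axis=0),axis=1))
for n,z,L in [("dock side near",.02,[(252,495),(218,596)])]:
    print(n,[plane(S,sc(*p),z) for p in L])
for n,z,p in[("usedcore",.098,(613,55)),("pot",.055,(201,247)),("wide",.048,(167,80))]: print(n,plane(T,tc(*p),z))
E
```

```text
core top [0.466  0.0677] [0.4631 0.0726] [0.4656 0.0678 0.0923] [ 0.0879  0.3927 -0.3344 -0.0679]
tip [ 0.6418 -0.0439] [ 0.6414 -0.0425] [ 0.6422 -0.044   0.1306] [ 0.0005  0.0016 -0.0015 -0.0004]
seat [ 0.6413 -0.0453] [ 0.6417 -0.0404] [ 0.6436 -0.0454  0.0147] [-0.0945 -0.3437  0.3152  0.0772]
code [ 0.5281 -0.2906] [ 0.5277 -0.2856] [ 0.5292 -0.2919  0.0048] [-0.0311 -0.1464  0.15    0.029 ]
scan top [0.4638 0.2704] [0.4648 0.2706] [0.4645 0.2706 0.156 ] [-0.0678 -0.2701  0.2019  0.0455]
paper [0.4624 0.0687]
disp [[0.7613137015404918, -0.01862086037900594], [0.7307122663585153, -0.125941557021441], [0.5684258011307299, -0.0873498808983557], [0.59463855134705, 0.02550708563628361]] [ 0.6638 -0.0516] [0.1116 0.1668 0.1159]
card [[0.5595965760477295, -0.2250332430533498], [0.5760818615311912, -0.3437499882554085], [0.49305949157498374, -0.35177418339841], [0.47682080990459913, -0.2361080284418179]] [ 0.5264 -0.2892] [0.1199 0.0834 0.1168]
dockside [[0.42519128296790754, 0.22240100034334037], [0.42073099192819574, 0.30444052469475424]] [0.423  0.2634] [0.0822]
dockblk [[0.5463838077300647, 0.3154381191382499], [0.5508439950176292, 0.23096626026438669]] [0.5486 0.2732] [0.0846]
dock side near [array([0.4298, 0.2272]), array([0.4183, 0.3145])]
usedcore [ 0.7092 -0.2029]
pot [0.5388 0.1576]
wide [0.6948 0.1956]
```

```bash
cat > go.py <<'E'
import sys,numpy as np
from workcell import bot
from scipy.spatial.transform import Rotation as R
# usage: go.py x y z [yaw]: total shift (units of 0.75 m) and turn (units of .15 rad), in present tool axes
o=bot.get_obs(); a=[float(v) for v in sys.argv[1:]]
r=R.from_euler("xyz",o["tool_rot"]); np.set_printoptions(precision=4,suppress=True)
print("shift",r.inv().apply(np.array(a[:3])-o["tool_pos"])/.75, "at",o["tool_pos"],"rot",o["tool_rot"],"q",o["joints"],"t",round(o["clock"],2))
if len(a)>3: print("turn",(r.inv()*R.from_euler("xyz",[np.pi,0,a[3]])).as_rotvec()/.15)
E
python3 -m creep '[0.043,-0.048,0,0,0,0,0.043,-0.048,0,0,0,0,0.043,-0.048,0,0,0,0,0.043,-0.048,0,0,0,0,0.043,-0.048,0,0,0,0,0.043,-0.048,0,0,0,0,0.043,-0.048,0,0,0,0,0.043,-0.048,0,0,0,0,0.043,-0.048,0,0,0,0,0.043,-0.048,0,0,0,0]' 1
python3 go.py 0.4645 0.068 0.16 0.387
```

```text
clock: 1.35
tool_pos: [0.3988, -0.1223, 0.2483]
tool_rot: [3.142, 0.0, 0.387]
wrist_force: [1.6, 0.5, -0.6]
finger_gap: 0.0858
grasp_force: 0.0
shift [ 0.1768 -0.2019  0.1176] at [ 0.3988 -0.1223  0.2483] rot [3.1415 0.0001 0.3866] q [ 0.6064  0.1983 -0.4452  2.0028  0.1038  0.9619 -1.0749] t 1.35
turn [ 0.0005  0.0006 -0.0027]
```

```bash
python3 -m creep '[0.035,-0.04,0.02,0,0,0,0.035,-0.04,0.02,0,0,0,0.035,-0.04,0.02,0,0,0,0.035,-0.04,0.02,0,0,0,0.035,-0.04,0.02,0,0,0,0,0,0,0,0,0,0,0,0,0,0,0]' 
python3 go.py 0.4645 0.068 0.085 0.387
python3 - <<'E'
from h import *
import cv2
c=imaging.camera("side");im=c["pixels"][:,:,::-1]
cv2.imwrite("pics/s1.png",cv2.resize(im[130:370,210:470],(780,720))[:600])
E
```

```text
clock: 2.22
tool_pos: [0.4632, 0.0641, 0.1731]
tool_rot: [3.141, 0.001, 0.387]
wrist_force: [0.3, -0.6, 0.0]
finger_gap: 0.0858
grasp_force: 0.0
shift [ 0.0037 -0.0041  0.1174] at [0.4632 0.0641 0.1731] rot [3.1415 0.0013 0.387 ] q [ 0.1682  0.3783 -0.4906  2.0059  0.2419  0.8145 -1.6443] t 2.23
turn [ 0.0007  0.0084 -0.0003]
```

View pics/s1.png

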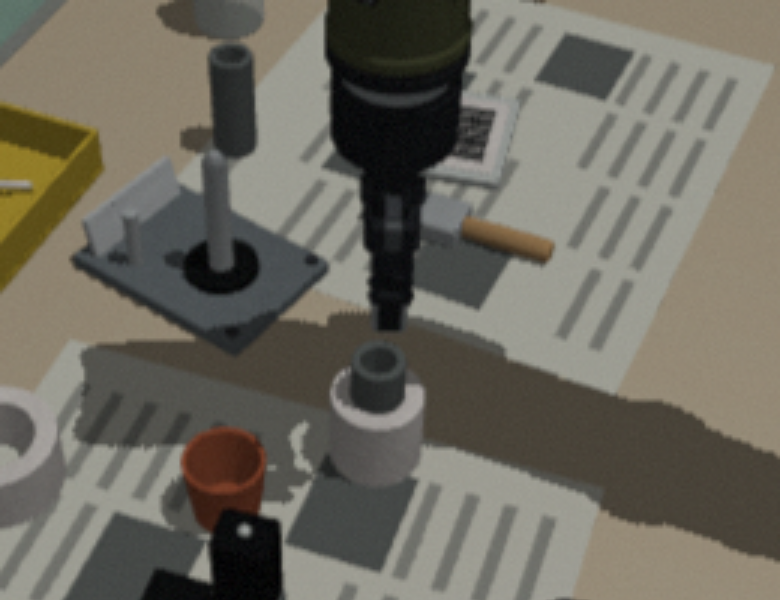

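The gripper stands above the roll core at crop pixel (378,360), with the jaws at (390,320), as expected. Descend and grip.

```bash
python3 -m creep '[0.001,-0.001,0.025,0,0,0,0.001,-0.001,0.025,0,0,0,0.001,-0.001,0.025,0,0,0,0,0,0.025,0,0,0,0,0,0.015,0,0,0,0,0,0,0,0,0]' && python3 -m creep '[0,0,0,0,0,0,0,0,0,0,0,0,0,0,0,0,0,0,0,0,0,0,0,0,0,0,0,0,0,0,0,0,0,0,0,0,0,0,0,0,0,0]' -1
python3 go.py 0.4645 0.068 0.085 0.387
```

```text
clock: 3.02
tool_pos: [0.4645, 0.0668, 0.0868]
tool_rot: [3.142, 0.001, 0.386]
wrist_force: [-1.1, 0.6, -0.5]
finger_gap: 0.0855
grasp_force: 0.0
clock: 3.9
tool_pos: [0.4652, 0.0681, 0.0876]
tool_rot: [3.142, -0.001, 0.387]
wrist_force: [-0.7, 1.1, 6.6]
finger_gap: 0.0357
grasp_force: 60.1
shift [-0.0008 -0.0003  0.0035] at [0.4652 0.0681 0.0876] rot [ 3.1415 -0.0012  0.3873] q [ 0.0911  0.5071 -0.4149  2.1027  0.3556  0.597  -1.7577] t 3.9
turn [ 0.0005 -0.0078  0.0018]
```

```bash
python3 -m creep '[0,0,0,0,0,0,0,0,0,0,0,0,0,0,0,0,0,0,0,0,0,0,0,-0.95,0,0,0,0,0,-0.95,0,0,0,0,0,-0.95,0,0,0,0,0,-0.95,0,0,0,0,0,-0.95,0,0,0,0,0,-0.95]' 1 && python3 -m creep '[0,0,0,0,0,-0.95,0,0,0,0,0,-0.95,0,0,0,0,0,-0.95,0,0,0,0,0,-0.95,0,0,0,0,0,-0.95,0,0,0,0,0,0,0,0,0,0,0,0]'
python3 -m creep '[0,0,0,0,0,0,0,0,0,0,0,0,0,0,0,0,0,0,0,0,0,0,0,0,0,0,0,0,0,0,0,0,0,0,0,0,0,0,0,0,0,0]' -1
python3 go.py 0.4645 0.068 0.22
```

```text
clock: 5.03
tool_pos: [0.4648, 0.0674, 0.087]
tool_rot: [-3.142, 0.0, 1.246]
wrist_force: [1.1, -0.6, 0.0]
finger_gap: 0.0856
grasp_force: 0.0
clock: 5.9
tool_pos: [0.4648, 0.0675, 0.087]
tool_rot: [-3.141, -0.0, 1.951]
wrist_force: [-0.2, -0.1, 0.6]
finger_gap: 0.0854
grasp_force: 0.0
clock: 6.78
tool_pos: [0.4652, 0.0678, 0.0873]
tool_rot: [3.141, 0.0, 1.954]
wrist_force: [0.0, 1.6, 5.5]
finger_gap: 0.0355
grasp_force: 59.9
shift [ 0.0006 -0.0006 -0.1769] at [0.4652 0.0678 0.0873] rot [3.1408 0.     1.9542] q [ 0.379   0.611  -0.8714  2.0995  0.7009  0.7489 -0.5628] t 6.78
```

```bash
python3 -m creep '[0,0,-0.02,0,0,0,0,0,-0.04,0,0,0,0,0,-0.04,0,0,0,0,0,-0.04,0,0,0,0,0,-0.04,0,0,0,0,0,-0.04,0,0,0,0,0,-0.01,0,0,0,0,0,0,0,0,0]'
python3 go.py 0.642 -0.0445 0.25 1.954
```

```text
clock: 7.78
tool_pos: [0.4644, 0.0672, 0.2593]
tool_rot: [-3.141, 0.0, 1.954]
wrist_force: [-0.6, 1.3, -2.8]
finger_gap: 0.0352
grasp_force: 61.0
shift [-0.2267  0.1639  0.0123] at [0.4644 0.0672 0.2593] rot [-3.1411  0.0003  1.954 ] q [ 0.5775  0.4003 -1.0917  1.8668  0.3956  1.1152 -0.2784] t 7.78
turn [-0.0034  0.0022 -0.0002]
```

```bash
python3 -m creep '[-0.02,0.014,0,0,0,0,-0.032,0.023,0,0,0,0,-0.032,0.023,0,0,0,0,-0.032,0.023,0,0,0,0,-0.032,0.023,0,0,0,0,-0.032,0.023,0,0,0,0,-0.032,0.023,0,0,0,0,-0.014,0.012,0,0,0,0,0,0,0,0,0,0,0,0,0,0,0,0]'
python3 go.py 0.642 -0.0445 0.223 1.954
python3 - <<'E'
from h import *
import cv2
t=imaging.camera("top")["pixels"][:,:,::-1][140:240,300:400];s=imaging.camera("side")["pixels"][:,:,::-1][130:250,225:345]
a=np.hstack([cv2.resize(t,(400,400),interpolation=cv2.INTER_CUBIC),cv2.resize(s,(400,400),interpolation=cv2.INTER_CUBIC)])
cv2.imwrite("pics/r1.png",cv2.convertScaleAbs(a,alpha=1.6,beta=15))
E
```

```text
clock: 9.02
tool_pos: [0.6415, -0.0425, 0.2593]
tool_rot: [-3.141, -0.001, 1.956]
wrist_force: [-0.5, -0.1, -2.8]
finger_gap: 0.0355
grasp_force: 61.0
shift [-0.0027 -0.0004  0.0484] at [ 0.6415 -0.0425  0.2593] rot [-3.1408 -0.0008  1.9558] q [ 0.546   0.6666 -0.9756  1.4242  0.5529  1.3413 -0.0685] t 9.03
turn [-0.005  -0.0052  0.0122]
```

View pics/r1.png

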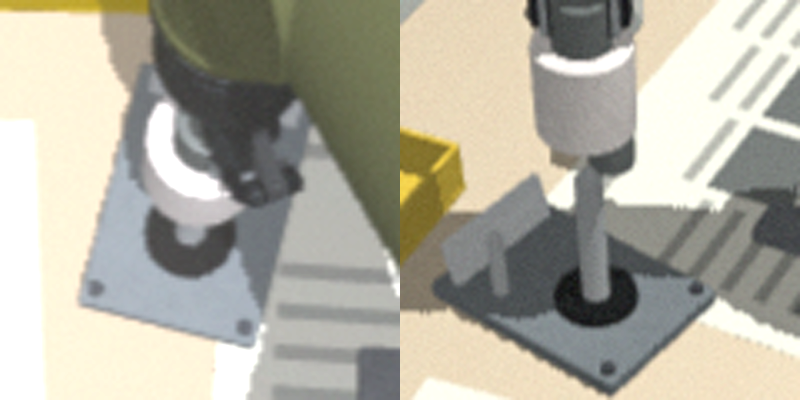

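Roll held upright (side panel, column 585) just above the spindle tip (588,165). Checking alignment numerically before lowering.

```bash
python3 - <<'E'
from h import *
f=lambda p:(proj(S,p)-[225,130]+.5)/.3-.5+[400,0]
g=lambda p:(proj(T,p)-[300,140]+.5)*4-.5
for z in(.172,.236): print("roll",z,f([.6415,-.0425,z]),g([.6415,-.0425,z]))
for z in(.132,.1,.02): print("spindle",f([.642,-.0445,z]),g([.642,-.0445,z]))
# paper outline extremes, side
for z in(.172,.236):
  P=np.array([f([.6415+.033*np.cos(t),-.0425+.033*np.sin(t),z]) for t in np.arange(0,6.3,.05)]); print(z,P.min(0),P.max(0))
  P=np.array([g([.6415+.033*np.cos(t),-.0425+.033*np.sin(t),z]) for t in np.arange(0,6.3,.05)]); print(z,P.min(0),P.max(0))
E
```

```text
roll 0.172 [586.7014663  124.04882801] [200.65048104 167.42341564]
roll 0.236 [581.06776914  41.52042474] [208.2818922  133.72361868]
spindle [590.66258547 170.19326106] [199.74798935 185.6620915 ]
spindle [593.15179301 206.89953799] [196.43297991 199.88419421]
spindle [598.95319052 292.44793028] [188.93580413 232.04868909]
0.172 [535.54298899  93.18196218] [637.73071455 156.26805085]
0.172 [142.53816214 111.34889301] [258.80942119 224.0274258 ]
0.236 [527.61151543  11.10788713] [634.37650253  73.32586217]
0.236 [146.2874496   74.08882019] [270.33140096 193.95871402]
```

```bash
python3 -m creep '[-0.0017,0.0007,0.015,0,0,0,0,0,0.02,0,0,0,0,0,0.01,0,0,0,0,0,0.007,0,0,0,0,0,0.007,0,0,0,0,0,0.005,0,0,0,0,0,0,0,0,0]'
python3 go.py 0.6425 -0.0435 0.107 1.954
```

```text
clock: 10.0
tool_pos: [0.6432, -0.0446, 0.2114]
tool_rot: [-3.141, -0.0, 1.954]
wrist_force: [-0.5, -0.1, -3.1]
finger_gap: 0.0355
grasp_force: 60.9
shift [ 0.0017 -0.0003  0.1391] at [ 0.6432 -0.0446  0.2114] rot [-3.1413 -0.0002  1.9543] q [ 0.5429  0.7061 -0.9536  1.4926  0.5912  1.2506 -0.1022] t 10.0
turn [-0.0017 -0.0011  0.002 ]
```

```bash
python3 -m creep '[0.001,0,0.007,0,0,0,0,0,0.007,0,0,0,0,0,0.007,0,0,0,0,0,0.007,0,0,0,0,0,0,0,0,0]'
python3 go.py 0.6425 -0.0435 0.107 1.954
```

```text
clock: 10.62
tool_pos: [0.643, -0.0441, 0.19]
tool_rot: [-3.141, -0.0, 1.954]
wrist_force: [0.6, -0.4, -3.2]
finger_gap: 0.0354
grasp_force: 60.9
shift [ 0.001  -0.0003  0.1106] at [ 0.643  -0.0441  0.19  ] rot [-3.1412 -0.0002  1.9542] q [ 0.5387  0.7242 -0.9425  1.5223  0.6097  1.2108 -0.12  ] t 10.62
turn [-0.0027 -0.001   0.0012]
```

Free of force, on the spindle. Continue down to just above the seat, then touch down.

```bash
python3 -m creep '[0,0,0.012,0,0,0,0,0,0.014,0,0,0,0,0,0.014,0,0,0,0,0,0.014,0,0,0,0,0,0.014,0,0,0,0,0,0.014,0,0,0,0,0,0.01,0,0,0,0,0,0,0,0,0]'
python3 go.py 0.6425 -0.0435 0.107 1.954
```

```text
clock: 11.62
tool_pos: [0.6434, -0.0442, 0.1206]
tool_rot: [3.141, 0.0, 1.954]
wrist_force: [5.5, -2.3, -7.0]
finger_gap: 0.0353
grasp_force: 60.5
shift [ 0.0014 -0.0008  0.0181] at [ 0.6434 -0.0442  0.1206] rot [3.1412 0.0001 1.954 ] q [ 0.5203  0.7904 -0.898   1.6018  0.6787  1.0874 -0.1781] t 11.62
turn [0.0023 0.0009 0.0001]
```

```bash
python3 -m creep '[-0.001,0.001,0.005,0,0,0,0,0,0.005,0,0,0,0,0,0.004,0,0,0,0,0,0.003,0,0,0,0,0,0,0,0,0]'
python3 go.py 0.6425 -0.0435 0.107 1.954
```

```text
clock: 12.25
tool_pos: [0.6436, -0.0442, 0.1084]
tool_rot: [-3.141, -0.0, 1.954]
wrist_force: [1.8, -0.8, -3.7]
finger_gap: 0.0355
grasp_force: 61.0
shift [ 0.0014 -0.001   0.0019] at [ 0.6436 -0.0442  0.1084] rot [-3.1408 -0.0004  1.9544] q [ 0.5157  0.8039 -0.8892  1.6117  0.6913  1.0689 -0.1877] t 12.25
turn [-0.0051 -0.0029  0.0029]
```

```bash
python3 -m creep '[0,0,0.002,0,0,0,0,0,0.002,0,0,0,0,0,0,0,0,0]'
python3 go.py 0.6425 -0.0435 0.107 1.954
```

```text
clock: 12.62
tool_pos: [0.6439, -0.0441, 0.1073]
tool_rot: [3.141, 0.001, 1.954]
wrist_force: [-2.5, -0.1, 8.6]
finger_gap: 0.0353
grasp_force: 62.2
shift [ 0.0014 -0.0014  0.0004] at [ 0.6439 -0.0441  0.1073] rot [3.1414 0.0008 1.9543] q [ 0.5149  0.8048 -0.8884  1.6135  0.6941  1.0659 -0.1903] t 12.62
turn [0.0016 0.0052 0.0019]
```

Seated: contact force appears at exactly the expected height. Release and rise.

```bash
python3 -m creep '[0,0,0,0,0,0,0,0,0,0,0,0,0,0,0,0,0,0,0,0,0,0,0,0,0,0,0,0,0,0]' 1 && python3 -m creep '[0,0,-0.02,0,0,0,0,0,-0.04,0,0,0,0,0,-0.04,0,0,0,0,0,-0.04,0,0,0,0,0,-0.04,0,0,0,0,0,-0.03,0,0,0,0,0,0,0,0,0]'
python3 go.py 0.4645 0.2706 0.265 1.62
python3 - <<'E'
from h import *
import cv2
t=imaging.camera("side")["pixels"][:,:,::-1][200:380,230:350];s=imaging.camera("side")["pixels"][:,:,::-1][130:250,225:345]
a=np.hstack([cv2.resize(t,(400,600),interpolation=cv2.INTER_CUBIC),cv2.resize(s,(400,600),interpolation=cv2.INTER_CUBIC)])
cv2.imwrite("pics/r2.png",cv2.convertScaleAbs(a,alpha=2.2,beta=20))
E
```

```text
clock: 13.25
tool_pos: [0.644, -0.0443, 0.1057]
tool_rot: [3.142, -0.0, 1.954]
wrist_force: [-0.3, 0.5, -0.1]
finger_gap: 0.0852
grasp_force: 0.0
clock: 14.12
tool_pos: [0.6447, -0.0435, 0.2662]
tool_rot: [3.138, 0.001, 1.955]
wrist_force: [-0.1, 0.1, 0.8]
finger_gap: 0.0854
grasp_force: 0.0
shift [ 0.4783 -0.066   0.0007] at [ 0.6447 -0.0435  0.2662] rot [3.1376 0.0012 1.9545] q [ 0.5453  0.6636 -0.9765  1.4086  0.5511  1.3521 -0.0629] t 14.12
turn [0.0279 0.0037 2.2301]
```

View pics/r2.png

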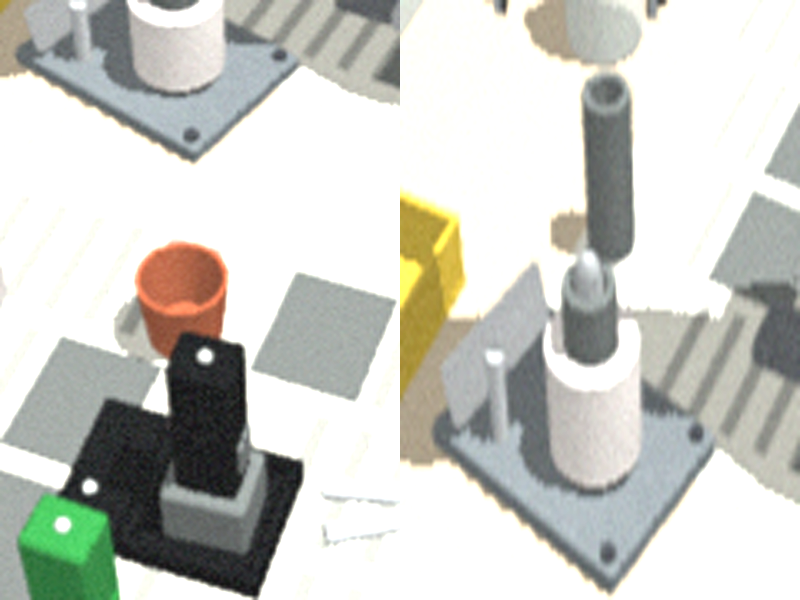

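Roll is on the spindle with its tip showing in the bore (right panel, 588,270). The scanner stands in the dock; measuring its yaw from head corners (163,487), (252,500), (268,455).

```bash
python3 - <<'E'
from h import *
k=lambda x,y:(np.array([x,y])+.5)*.3-.5+[230,200]
P=[plane(S,k(*p),.05) for p in[(163,487),(252,500),(268,455)]]
Q=[plane(S,k(*p),.156) for p in[(172,363),(243,373),(245,346),(182,337)]]
for L in(P,Q):
    print(np.round(L,4).tolist(),np.mean(L,0)); print([(round(float(np.linalg.norm(d)),4),round(float(np.arctan2(d[1],d[0])),3)) for d in np.diff(L,axis=0)])
print(plane(S,k(205,356),.156))
B=[plane(S,k(*p),.02) for p in[(302,463),(259,594)]]; print(B,np.diff(B,axis=0))
E
```

```text
[[0.4852, 0.2912], [0.4373, 0.2791], [0.4411, 0.2496]] [0.45454601 0.27329921]
[(0.0494, -2.894), (0.0297, -1.441)]
[[0.478, 0.2819], [0.4428, 0.2732], [0.4489, 0.2576], [0.4806, 0.2654]] [0.46256206 0.26952831]
[(0.0363, -2.898), (0.0167, -1.196), (0.0327, 0.239)]
[0.46470828 0.2713836 ]
[array([0.42946996, 0.22908715]), array([0.41781291, 0.31373162])] [[-0.01165705  0.08464447]]
```

```bash
python3 -m creep '[0,0,0,0,0,0.92,0.052,-0.0145,0,0,0,0,0.052,-0.0145,0,0,0,0,0.052,-0.0145,0,0,0,0,0.052,-0.0145,0,0,0,0,0.052,-0.0145,0,0,0,0,0.052,-0.0145,0,0,0,0,0.052,-0.0145,0,0,0,0,0.052,-0.0145,0,0,0,0,0.049,-0.0145,0,0,0,0]' 
python3 go.py 0.4647 0.271 0.118 1.816
```

```text
clock: 15.48
tool_pos: [0.4631, 0.2709, 0.2624]
tool_rot: [-3.14, 0.0, 1.817]
wrist_force: [-1.3, 0.5, -0.5]
finger_gap: 0.0852
grasp_force: 0.0
shift [-0.0003  0.0024  0.1925] at [0.4631 0.2709 0.2624] rot [-3.14    0.0003  1.8166] q [ 0.0615  0.4865 -0.9828  1.7039  0.4319  1.1885 -0.7884] t 15.47
turn [-0.0106  0.0022  0.0038]
```

```bash
python3 -m creep '[0,0.002,0.03,0,0,0,0,0,0.04,0,0,0,0,0,0.04,0,0,0,0,0,0.04,0,0,0,0,0,0.03,0,0,0,0,0,0.012,0,0,0,0,0,0,0,0,0]' && python3 -m creep '[0,0,0,0,0,0,0,0,0,0,0,0,0,0,0,0,0,0,0,0,0,0,0,0,0,0,0,0,0,0,0,0,0,0,0,0,0,0,0,0,0,0]' -1
python3 go.py 0.4647 0.271 0.118 1.816
```

```text
clock: 16.35
tool_pos: [0.4654, 0.2704, 0.1188]
tool_rot: [-3.14, 0.0, 1.816]
wrist_force: [0.7, 0.7, -0.4]
finger_gap: 0.0857
grasp_force: 0.0
clock: 17.23
tool_pos: [0.4659, 0.2706, 0.1201]
tool_rot: [3.141, 0.0, 1.816]
wrist_force: [-0.5, -1.1, 5.1]
finger_gap: 0.036
grasp_force: 51.7
shift [ 0.0009 -0.0014  0.0028] at [0.4659 0.2706 0.1201] rot [3.1407 0.0003 1.816 ] q [-0.0284  0.6375 -0.8617  1.8933  0.6162  0.899  -0.9508] t 17.23
turn [0.0058 0.0022 0.0001]
```

```bash
python3 -m creep '[0,0,-0.015,0,0,0,0,0,-0.03,0,0,0,0,0,-0.04,0,0,0,0,0,-0.04,0,0,0,0,0,-0.04,0,0,0,0,0,-0.025,0,0,0,0,0,0,0,0,0]'
python3 go.py 0.528 -0.290 0.26 1.816
```

```text
clock: 18.1
tool_pos: [0.466, 0.2712, 0.2634]
tool_rot: [3.139, -0.001, 1.816]
wrist_force: [0.1, -0.2, -2.7]
finger_gap: 0.0364
grasp_force: 52.2
shift [-0.7459 -0.1016  0.0037] at [0.466  0.2712 0.2634] rot [ 3.1388 -0.0008  1.8163] q [ 0.0627  0.4873 -0.9828  1.6996  0.4345  1.1881 -0.7866] t 18.1
turn [ 0.0183 -0.0054  0.0018]
```

```bash
python3 -m creep '[-0.03,-0.004,0,0,0,0,-0.055,-0.0075,0,0,0,0,-0.055,-0.0075,0,0,0,0,-0.055,-0.0075,0,0,0,0,-0.055,-0.0075,0,0,0,0,-0.055,-0.0075,0,0,0,0,-0.055,-0.0075,0,0,0,0,-0.055,-0.0075,0,0,0,0,-0.055,-0.0075,0,0,0,0,-0.055,-0.0075,0,0,0,0]'
python3 go.py 0.528 -0.290 0.26 1.816
```

```text
clock: 19.35
tool_pos: [0.5088, -0.1259, 0.2609]
tool_rot: [-3.14, -0.001, 1.816]
wrist_force: [-0.3, 0.6, -2.0]
finger_gap: 0.0367
grasp_force: 53.1
shift [-0.2185 -0.0284  0.0011] at [ 0.5088 -0.1259  0.2609] rot [-3.1403 -0.0006  1.8164] q [ 0.8617  0.4762 -1.0143  1.7365  0.4348  1.1763 -0.03  ] t 19.35
turn [-0.0084 -0.0042  0.0024]
```

```bash
python3 -m creep '[-0.05,-0.0065,0,0,0,0,-0.05,-0.0065,0,0,0,0,-0.05,-0.0065,0.01,0,0,0,-0.045,-0.006,0.02,0,0,0,-0.02,-0.002,0.03,0,0,0,0,0,0.025,0,0,0,0,0,0.01,0,0,0,0,0,0,0,0,0]'
python3 go.py 0.528 -0.290 0.184 1.816
python3 - <<'E'
from h import *
import cv2
s=imaging.camera("side")["pixels"][:,:,::-1][60:240,270:450];t=imaging.camera("top")["pixels"][:,:,::-1][180:300,380:500]
a=np.hstack([cv2.resize(x,(400,400),interpolation=cv2.INTER_CUBIC) for x in(t,s)])
cv2.imwrite("pics/c1.png",cv2.convertScaleAbs(a,alpha=1.9,beta=20))
h=lambda p:(proj(S,p)-[270,60])/.45+[400,0]
for p in([.528,-.29,.07],[.528,-.29,.114],[.528,-.29,.01]):print(h(p))
E
```

```text
clock: 20.35
tool_pos: [0.5286, -0.2841, 0.1903]
tool_rot: [-3.141, -0.001, 1.819]
wrist_force: [-1.0, -0.1, -1.8]
finger_gap: 0.0363
grasp_force: 53.1
shift [-0.0074 -0.0028  0.0084] at [ 0.5286 -0.2841  0.1903] rot [-3.1413 -0.0009  1.8188] q [ 0.9974  0.6551 -0.9356  1.6466  0.5701  1.1373  0.16  ] t 20.35
turn [-0.0022 -0.0063  0.0187]
[613.60269245 211.12664397]
[616.28470123 179.15189554]
[610.15235161 252.26140141]
```

View pics/c1.png

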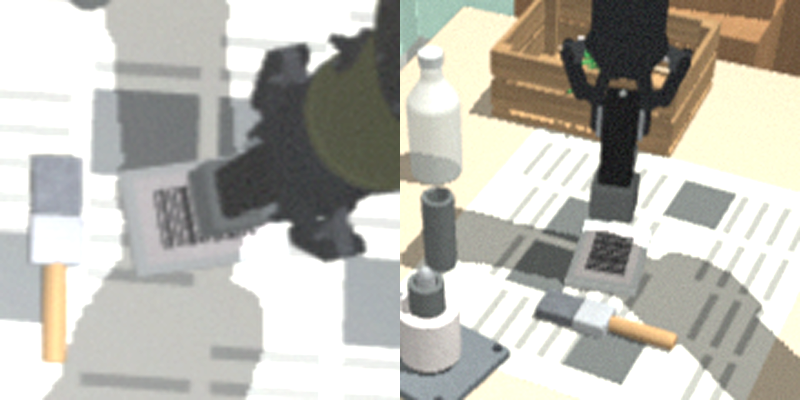

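Scanner hangs upright above the card (side panel: head at (614,195), bars at (610,252)). Correct the remaining few mm and hold still.

```bash
python3 -m creep '[-0.003,-0.001,0.004,0,0,0,-0.003,-0.001,0.003,0,0,0,0,0,0,0,0,0,0,0,0,0,0,0,0,0,0,0,0,0,0,0,0,0,0,0,0,0,0,0,0,0,0,0,0,0,0,0]' && python3 -m creep '[0,0,0,0,0,0,0,0,0,0,0,0,0,0,0,0,0,0,0,0,0,0,0,0,0,0,0,0,0,0,0,0,0,0,0,0,0,0,0,0,0,0,0,0,0,0,0,0,0,0,0,0,0,0,0,0,0,0,0,0]'
python3 go.py 0.528 -0.290 0.26 1.816
```

```text
clock: 21.45
tool_pos: [0.5283, -0.2905, 0.1853]
tool_rot: [3.142, -0.0, 1.816]
wrist_force: [-0.2, 0.2, -2.0]
finger_gap: 0.0364
grasp_force: 53.1
clock: 22.7
tool_pos: [0.5282, -0.2905, 0.1853]
tool_rot: [-3.142, -0.0, 1.816]
wrist_force: [-0.7, -0.5, -1.3]
finger_gap: 0.0366
grasp_force: 53.1
shift [ 0.0008 -0.0001 -0.0996] at [ 0.5282 -0.2905  0.1853] rot [-3.1416 -0.      1.8163] q [ 1.0023  0.6629 -0.9306  1.6465  0.5771  1.1305  0.1635] t 22.7
turn [-0.0001 -0.0003  0.0019]
```

Held still about 2 s over the code. Return to the dock.

```bash
python3 -m creep '[0,0,-0.025,0,0,0,0.02,0.003,-0.04,0,0,0,0.05,0.007,-0.035,0,0,0,0.055,0.0075,0,0,0,0,0.055,0.0075,0,0,0,0,0.055,0.0075,0,0,0,0,0.055,0.0075,0,0,0,0,0.055,0.0075,0,0,0,0,0.055,0.0075,0,0,0,0,0.055,0.0075,0,0,0,0]'
python3 go.py 0.4657 0.2705 0.26 1.816
```

```text
clock: 23.95
tool_pos: [0.4908, 0.0535, 0.2618]
tool_rot: [3.14, 0.001, 1.817]
wrist_force: [0.2, -0.1, -2.0]
finger_gap: 0.0364
grasp_force: 53.2
shift [0.2887 0.038  0.0022] at [0.4908 0.0535 0.2618] rot [3.1399 0.0006 1.8165] q [ 0.5521  0.4216 -1.0284  1.8094  0.398   1.1349 -0.3642] t 23.95
turn [0.0116 0.0038 0.0034]
```

```bash
python3 -m creep '[0.055,0.0075,0,0,0,0,0.055,0.0075,0,0,0,0,0.055,0.007,0,0,0,0,0.055,0.007,0,0,0,0,0.04,0.005,0,0,0,0,0.02,0.002,0,0,0,0,0,0,0,0,0,0,0,0,0,0,0,0]'
python3 go.py 0.4657 0.2705 0.135 1.816
```

```text
clock: 24.95
tool_pos: [0.4664, 0.2606, 0.2603]
tool_rot: [-3.141, 0.001, 1.815]
wrist_force: [0.2, 0.2, -2.0]
finger_gap: 0.0361
grasp_force: 53.0
shift [0.0132 0.0023 0.1671] at [0.4664 0.2606 0.2603] rot [-3.1414  0.0012  1.8147] q [ 0.0829  0.4842 -0.9833  1.7137  0.4333  1.1804 -0.7735] t 24.95
turn [-0.0011  0.008  -0.0088]
```

```bash
python3 -m creep '[0.013,0.002,0.02,0,0,0,0,0,0.035,0,0,0,0,0,0.035,0,0,0,0,0,0.035,0,0,0,0,0,0.025,0,0,0,0,0,0.015,0,0,0,0,0,0,0,0,0]'
python3 go.py 0.4657 0.2705 0.1195 1.816
```

```text
clock: 25.82
tool_pos: [0.4648, 0.2719, 0.136]
tool_rot: [-3.141, 0.0, 1.816]
wrist_force: [-0.8, 0.5, -2.1]
finger_gap: 0.0366
grasp_force: 53.1
shift [-0.0021  0.0007  0.022 ] at [0.4648 0.2719 0.136 ] rot [-3.1406  0.0001  1.8163] q [-0.0182  0.6194 -0.8802  1.8751  0.5907  0.932  -0.9314] t 25.82
turn [-0.0068  0.0006  0.0022]
```

```bash
python3 -m creep '[-0.001,0,0.006,0,0,0,0,0,0.006,0,0,0,0,0,0.005,0,0,0,0,0,0.003,0,0,0,0,0,0.002,0,0,0,0,0,0,0,0,0]'
python3 go.py 0.4657 0.2705 0.1195 1.816
```

```text
clock: 26.58
tool_pos: [0.4652, 0.2714, 0.1201]
tool_rot: [3.141, -0.0, 1.816]
wrist_force: [-0.5, -0.1, -1.4]
finger_gap: 0.0363
grasp_force: 53.3
shift [-0.0013  0.0004  0.0009] at [0.4652 0.2714 0.1201] rot [ 3.1414 -0.0002  1.8164] q [-0.0294  0.6376 -0.8627  1.8933  0.6156  0.8994 -0.9518] t 26.57
turn [ 0.0014 -0.0012  0.0028]
```

Nearly at the floor; creep down until contact shows.

```bash
python3 -m creep '[0,0,0.001,0,0,0,0,0,0.001,0,0,0,0,0,0,0,0,0]'; python3 -m creep '[0,0,0.001,0,0,0,0,0,0.001,0,0,0,0,0,0,0,0,0]'
```

```text
clock: 26.95
tool_pos: [0.4652, 0.2715, 0.12]
tool_rot: [3.14, 0.001, 1.816]
wrist_force: [-4.0, -3.7, 14.2]
finger_gap: 0.0362
grasp_force: 54.6
clock: 27.32
tool_pos: [0.4653, 0.2715, 0.12]
tool_rot: [3.139, 0.001, 1.816]
wrist_force: [-5.8, -6.4, 29.6]
finger_gap: 0.0364
grasp_force: 55.9
```

Contact at the pick height (0.120). Ease the push, release, rise and look.

```bash
python3 -m creep '[0,0,-0.002,0,0,0,0,0,0,0,0,0]' && python3 -m creep '[0,0,0,0,0,0,0,0,0,0,0,0,0,0,0,0,0,0,0,0,0,0,0,0,0,0,0,0,0,0]' 1 && python3 -m creep '[0,0,-0.015,0,0,0,0,0,-0.03,0,0,0,0,0,-0.04,0,0,0,0,0,-0.04,0,0,0,0,0,-0.04,0,0,0,0,0,-0.02,0,0,0,-0.05,0,0,0,0,0,-0.05,0,0,0,0,0,0,0,0,0,0,0]'
python3 - <<'E'
from h import *
import cv2
s=imaging.camera("side")["pixels"][:,:,::-1][150:390,220:400]
cv2.imwrite("pics/e1.png",cv2.convertScaleAbs(cv2.resize(s,(450,600),interpolation=cv2.INTER_CUBIC),alpha=2,beta=20))
E
```

```text
clock: 27.58
tool_pos: [0.4652, 0.2715, 0.12]
tool_rot: [3.14, 0.0, 1.816]
wrist_force: [-3.8, -2.0, 14.7]
finger_gap: 0.0365
grasp_force: 54.4
clock: 28.2
tool_pos: [0.4652, 0.2713, 0.1185]
tool_rot: [-3.141, -0.0, 1.816]
wrist_force: [-0.2, 0.4, -0.6]
finger_gap: 0.0859
grasp_force: 0.0
clock: 29.32
tool_pos: [0.4843, 0.195, 0.2566]
tool_rot: [-3.14, 0.002, 1.811]
wrist_force: [0.0, 0.4, 0.1]
finger_gap: 0.0854
grasp_force: 0.0
```

View pics/e1.png

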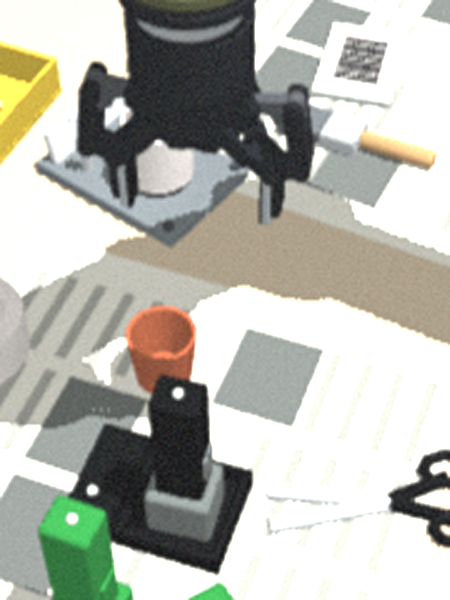

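The scanner stands upright in its dock (head at (185,510), handle top dot at (179,393)), as at the start. The roll is on the dispenser and the gripper is clear.

```bash
python3 -c "
from workcell import bot
print(bot.job_done())"
```

```text
the job is handed in; nothing more can be done
None
```

The job is handed in at about 29 s: the roll was lowered onto its seat and released, the scanner was held still over the bar code for about 2 s and stood back upright in its dock; the final verdict was not reported back.

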